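# Put the meat pounder away in the pedal-lid utensil bin

## Robot

A 6-joint arm with a two-finger parallel gripper is mounted at the origin on the work surface. World frame = base frame: x ahead of the robot, y to its left, z up, the work surface at z = 0. Lengths are in m, angles in rad, forces in N, time in s.
With the tool pointing down it reaches from about 0.35 to 0.775 m from the base axis. Payload 5.5 kg.
Tool frame: the origin (TCP) lies between the finger pads; the fingertips stand 22 mm ahead of it and the grasp point (between the pads) lies 3 mm ahead of it (env.finger_overhang is the distance from the TCP to the fingertips, in m); y points along the fingers, x is the direction in which the jaws open and shut, and the axes are right-handed (so a half turn about y gives the same grasp; the last joint's range is limited). The gripper opens to 85 mm and grips with 20 to 120 N. Pads are 22 mm wide; open, the fingers measure 114 mm over their backs; the gripper's body (76 mm by 85 mm) begins 54 mm behind the grasp point. The pads swing forward as they close: fully open they stand 13 mm farther back than shut.
Start: joints at [-1.435, 0.313, 0.046, 1.304, 0, 1.431], TCP at [0.157, -0.553, 0.253] pointing down, gripper open.
Joint ranges: [-2.76, 2.76], [-0.86, 1.69], [-1.03, 1.26], [-2.2, 2.34], [-1.47, 1.5], [-3.14, 3.14]. Speed limits (rad/s): [2.57, 2.57, 3.14, 3.14, 3.14, 3.14].

## Interface

Orientations are given as a unit quaternion [w, x, y, z].
In Python, from workcell import monitor, cams, job, env gives the robot as it stands.
- The arm moves only by the tool drive_tool, never from a script. Its argument "plan" is text: rows parted by semicolons, each of 7 numbers parted by spaces: the opening, from -1 (shut) to 1 (fully open), then the shift along the tool's x, y, z in mm, then the turn, a rotation vector about the tool's x, y, z in degrees. In form: gripper x y z rx ry rz; .... A call has 1 to 8 rows; each row shifts and turns the pose as measured when the row begins, along the tool's axes as they then stand; what a row does not reach is not made up. A row lasts 1/8 s, in which the tool goes at most 62.5 mm and 10.7 degrees, less where a joint would pass 70% of its speed; a pose out of reach is approached as far as the arm can. A call is refused whole if a number of a shift passes 62.5 or a number of a turn 10.7, either way. A call with a gripper value outside its range is refused whole. The fingers move at their own pace and stop on an object; "grip_force" is the grip in N (left out, the last holds). Time passes only in rows, so rows that do not move let the fingers close. It gives the time, the measured TCP pose, the force and the opening at its end, in the units of the state.
- monitor.get_state(): the state, without advancing time (a new reading comes with each control period).
- cams.read_camera(name): name is "scene" or "top" or "wrist"; returns (picture, depth): 480x640x3 uint8, red, green, blue; 480x640 float32, m along the optical axis (not along the pixel's ray), 0 where there is no reading.
- cams.calibration(name): a dict with "fx", "fy", "cx", "cy" (pixels), "R" (3x3) and "t" (3): a world point X has camera coordinates R X + t. Camera axes: x right, y down, z forward; pixel columns grow to the right and rows downward; lengths in m; the calibration is good to about 2 mm. A picture is of the moment at which its call begins: read the wrist's pose just before it. calibration takes no time and is no camera call; for the wrist camera it gives the pose at the moment of the call.
- job.hand_in(): hands the job in, once; it reports no verdict.
The state is a dict: "clock": time; "joint_pos": joint angles; "qvel": joint speeds; "tau": joint torques, N m; "tcp_pos": TCP position; "orientation": TCP orientation; "wrist_force": force on the tool from outside, world axes, zero at the start; "ft_torque": the same for the moment, N m; "finger_gap": finger opening in m.
Only numpy, scipy, OpenCV 4.12 (cv2) and the standard library are available. Lean on these libraries where they do the work, as an engineer would, in place of code of your own. Each camera call takes 0.05 s, during which the arm holds its last target.

## Task

Press the pedal of the utensil bin right down so that its lid swings up and stays open, and set the meat pounder down upright on the bin's floor beside the pastry cutter, lowering it in rather than dropping it. Then ease the pedal back up by its bar until the lid is fully shut, without letting the lid slam. Work the lid only through the pedal, and leave the other things where they are.

Things in the scene. Friction and masses are not known exactly. Their poses are not given: they have to be found in the camera images.
- bin: open-topped steel utensil bin, fixed to the counter, 200 (its x) by 260 (its y) by 130 mm high, walls 4 mm, floor 10 mm thick, 12 mm linkage covers outside both y sides. Origin: centre of its underside, on the counter. Its -x side is the front, with the pedal; the lid's hinge runs along the top of its +x wall. It is turned up to 0.2 rad.
- bin_floor (a point): centre of the bin's inner floor, 10 mm above the counter
- pedal_bar (a point): middle of the pedal's crossbar: round, 12 mm thick, 120 mm long, level, along the bin's y, free to pinch from above (fingers before and behind it) between its two 10 mm end arms. It swings on a 100 mm arc about a level axis at bin x = -100, z = 85 mm: at rest it is at bin x = -194, z = 119 mm (arms 0.35 rad above level), right down at x = -196, z = 55 mm (0.30 rad below level).
- pedal (a joint): pedal angle, rad: 0 at rest (up, lid shut), 0.65 right down (lid fully open, stays so). Pressing takes up to about 10 N at the bar. To close, lift the bar by hand, then hold it back against the falling lid's upward push of up to about 9 N until it is at rest.
- lid: flat steel lid, 200 by 260 by 4 mm, about 0.25 kg; origin on its hinge line (bin x = 100, z = 133 mm), the panel runs 200 mm along its own -x. Its angle is always 3 times the pedal's: 0 shut, 1.95 rad fully open, leaning back past upright. Past about 1.75 it stays open by itself; short of that it falls shut, hard, if the bar is let go, except over the bar's last few mm. Not to be touched.
- pounder: steel meat pounder: a round disc 68 mm across and 14 mm thick at the bottom, with a slim upright round handle 22 to 28 mm thick (22 mm at 70 mm height, 28 mm at 82 mm), 95 mm high in all, about 0.45 kg. Origin: centre of the disc's underside; z along the handle. It starts standing upright on the counter at one of four spots left or right of the bin.
- cutter: round steel pastry cutter (plain ring, 80 mm across, 45 mm high, open at both ends) standing on the bin's floor in its -y half, about 68 mm from the middle; stays there, so the +y half is free. Origin: centre of its underside.
- press: bystander: burger press, disc 96 mm across with a low wide knob, 50 mm high; origin under its centre
- mug: bystander: white mug 80 mm across, 90 mm high; origin under its centre
- jar: bystander: amber glass jar 72 mm across, 110 mm high; origin under its centre
- spatula: bystander: spatula lying on the white cutting board on the right
- bowl: bystander: steel bowl 130 mm across, 60 mm high, far off on the right; origin under its centre
Things that resemble listed ones, but are neither listed nor needed, are in the scene too. Leave any red or yellow look-alike of the pounder alone.

How it is judged:
On the way, in this order (a step that is already met when the one before it is completed fails the run):
1. the pedal is pressed down and the lid stands open (pedal beyond 0.585 rad, lid 1.75) (value of joint pedal above 0.585 rad), for 0.2 s.
2. the pounder, still in the fingers, has been lowered upright to within 12 mm of the bin's floor (x of pounder in the frame of bin between -0.075 and 0.075 m and y of pounder in the frame of bin between -0.1 and 0.1 m and z of pounder in the frame of bin between 0.004 and 0.022 m and angle between pounder's own z axis and vertical below 0.15 rad and contact force between the fingers and pounder above 0.5 N), for 0.05 s.
3. the lid is shut again (within 0.06 rad, pedal within 0.02) (value of joint pedal below 0.02 rad), for 0.1 s.
At the end, for the whole second after the job is handed in: The pounder stands upright (within 0.15 rad) and at rest on the bin's floor, and the lid is shut (within 0.06 rad, pedal within 0.02) and still (x of pounder in the frame of bin between -0.075 and 0.075 m and y of pounder in the frame of bin between -0.1 and 0.1 m and z of pounder in the frame of bin between 0.004 and 0.014 m and angle between pounder's own z axis and vertical below 0.15 rad and linear speed of pounder below 0.02 m/s and value of joint pedal below 0.02 rad and velocity of joint pedal between -0.1 and 0.1 rad/s); the robot touches nothing.
It fails at once if the lid slams: it swings shut faster than 4 rad/s (bar faster than about 130 mm/s) (velocity of joint pedal below -1.33 rad/s).
It fails at once if the robot touches the lid itself (contact force between any of the fingers, the arm and lid above 1 N).
It fails at once if a bystander is moved by more than 40 mm, or the pastry cutter by more than 30 mm or tipped over (distance of any of press, mug, jar, spatula, bowl from where it was at the start of the episode above 0.04 m or distance of cutter from where it was at the start of the episode above 0.03 m or angle between cutter's own z axis and vertical above 0.4 rad).
It also fails if it takes over 54 s, if anything falls off the work surface, if the arm or the gripper's body presses on something with over 40 N, if the wrist force passes 120 N, or if a joint passes its speed limit or range.

## Working session

There is one attempt and no reset: what is moved stays moved. The work goes in short steps, Python scripts to look and compute and a tool call to move; the robot and the scene stay as the last step left them, time stands still between calls to the robot, and variables do not carry over. Pictures are saved under pics/ and viewed, and the job is handed in when it is done.

Besides the shell and the picture viewer there is one more tool, called after "Request:" as a command line: name --argument value ..., lists and objects as JSON in quotes. drive_tool: Moves the arm, as the interface text tells. Its arguments: {"type":"object","properties":{"plan":{"type":"string"},"grip_force":{"type":"number"}},"required":["plan"]}

```bash
mkdir -p pics; ls
cat > h.py <<'E'
import numpy as np, cv2
from workcell import monitor, cams, job, env
def shot(name, fn):
    cal=cams.calibration(name); p,d=cams.read_camera(name)
    cv2.imwrite(f'pics/{fn}.png', cv2.cvtColor(p,cv2.COLOR_RGB2BGR)); np.savez(f'pics/{fn}.npz',p=p,d=d,**{k:np.array(v) for k,v in cal.items()})
    return p,d,cal
def cloud(d,cal):
    v,u=np.mgrid[0:480,0:640]
    X=np.stack([(u-cal['cx'])/cal['fx']*d,(v-cal['cy'])/cal['fy']*d,d],-1)
    W=(X-np.array(cal['t']))@np.array(cal['R'])
    W[d==0]=np.nan
    return W
def load(fn):
    z=np.load(f'pics/{fn}.npz'); return z['p'],z['d'],z
def proj(X,cal):
    c=np.array(cal['R'])@np.array(X)+cal['t']; return cal['fx']*c[0]/c[2]+cal['cx'],cal['fy']*c[1]/c[2]+cal['cy'],c[2]
E
python3 - <<'E'
from h import *
s=monitor.get_state(); print(s['clock'],s['tcp_pos'],s['orientation'],s['finger_gap'],env.finger_overhang)
for n in('scene','top'): 
    p,d,c=shot(n,n+'0')
E
```

```text
pics
0.0 [ 0.15652273 -0.55279171  0.25238824] [ 0.56446303 -0.56351541  0.42697878 -0.42605279] 0.08541226205723389 0.022
```

View pics/scene0.png

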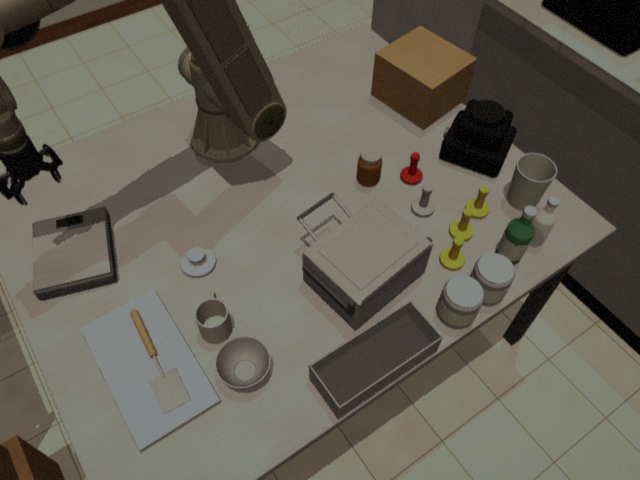

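View pics/top0.png

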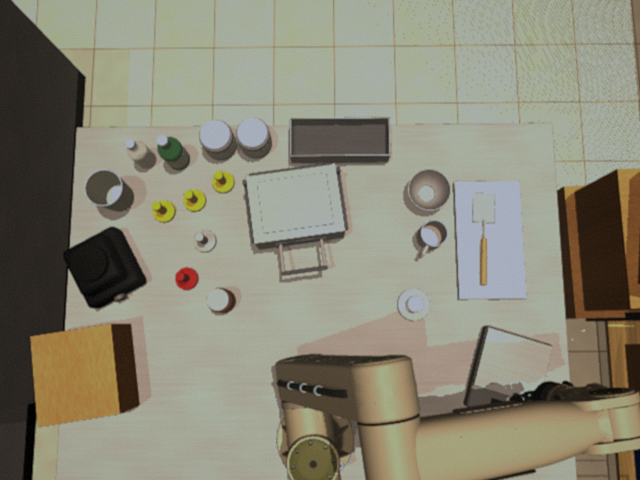

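The steel pounder is at scene (424,202) / top (204,240). The look-alikes are one red (411,170) and three yellow (477,203; 461,225; 453,253). The low, wide-knobbed disc at (197,262) is the press. Only the steel piece fits the pounder's description, so I'll confirm it in a crop and measure.

Run:
```python
from h import *
p,d,c=load('scene0'); q,e,g=load('top0')
a=cv2.resize(p[150:280,360:500],None,fx=2.8,fy=2.8,interpolation=cv2.INTER_CUBIC)
b=cv2.resize(q[150:330,150:360],None,fx=1.9,fy=2.02,interpolation=cv2.INTER_CUBIC)
im=np.hstack([a[:360],b[:360]]); print(im.shape); cv2.imwrite('pics/crop.png',im[:,:,::-1])
W=cloud(d,c);T=cloud(e,g)
for n,(u,v) in dict(pstem=(427,189),pdisc=(416,208),jar=(369,156),red=(411,157)).items(): print(n,W[v,u].round(3))
for n,(u,v) in dict(ptop=(202,237),pd=(208,245),jar=(221,299),red=(186,278),lidc=(295,203),bar=(303,272),lidFL=(256,243),lidFR=(343,231),lidBL=(248,176),lidBR=(336,167),table=(350,300)).items(): print(n,T[v,u].round(3))
# lid points
m=(abs(T[...,2]-.135)<.008)
ys,xs=np.where(m); print(xs.min(),xs.max(),ys.min(),ys.max())
n,l,st,_=cv2.connectedComponentsWithStats(m.astype(np.uint8))
i=l[203,295]; P=T[l==i]; print(len(P),cv2.minAreaRect(P[:,:2].astype(np.float32)),P[:,2].mean())
```

```text
(360, 791, 3)
pstem [0.586 0.329 0.097]
pdisc [0.579 0.311 0.018]
jar [0.406 0.262 0.111]
red [0.465 0.373 0.093]
ptop [0.581 0.324 0.091]
pd [0.567 0.32  0.024]
jar [0.401 0.262 0.112]
red [0.465 0.375 0.06 ]
lidc [0.669 0.051 0.142]
bar [0.474 0.03  0.126]
lidFL [0.555 0.161 0.145]
lidFR [ 0.588 -0.084  0.137]
lidBL [0.751 0.187 0.136]
lidBR [ 0.775 -0.066  0.136]
table [ 0.4   -0.107 -0.005]
64 344 137 438
5890 ((0.672703742980957, 0.05431053042411804), (0.2068527191877365, 0.2824815511703491), 7.478558540344238) 0.13668080071044053
```

View pics/crop.png

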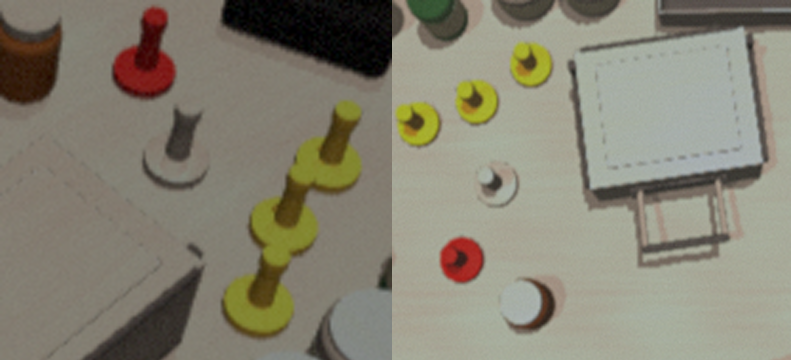

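The crop confirms it: the grey steel one with the flat disc and slim handle is the pounder, and the other four are red or yellow. Next I'll work out the tool axes and refine the bin and pounder poses.

```bash
cat >> h.py <<'E'
from scipy.spatial.transform import Rotation as Rn
def tool():
    s=monitor.get_state(); q=s['orientation']; return np.array(s['tcp_pos']),Rn.from_quat([q[1],q[2],q[3],q[0]]),s
def togo(target_grasp, jawdir):
    """shift in tool axes(mm) for grasp point, turn rotvec(deg) so y=down, x=+-jawdir"""
    p,R,s=tool(); M=R.as_matrix()
    g=p+M[:,1]*0.003
    best=None
    for sg in(1,-1):
        y=np.array([0,0,-1.]);x=sg*np.array([jawdir[0],jawdir[1],0]);x/=np.linalg.norm(x)
        D=Rn.from_matrix(np.stack([x,y,np.cross(x,y)],1))
        rv=(R.inv()*D).as_rotvec(degrees=True)
        if best is None or np.linalg.norm(rv)<np.linalg.norm(best): best=rv
    dw=np.array(target_grasp)-g
    print('t',round(s['clock'],2),'grasp',(g*1000).round(1),'world dmm',(dw*1000).round(1),'tool shift',(M.T@dw*1000).round(1),'turn',best.round(2),'F',np.round(s['wrist_force'],1),'gap',round(s['finger_gap'],4),'j',np.round(s['joint_pos'],2))
E
python3 - <<'E'
from h import *
p,R,s=tool(); print(R.as_matrix().round(3))
q,e,g=load('top0');T=cloud(e,g); p0,d0,c0=load('scene0');W=cloud(d0,c0)
def inb(P,c,psi): 
    r=np.array([[np.cos(psi),-np.sin(psi)],[np.sin(psi),np.cos(psi)]]); return (P[...,:2]-c)@r
for nm,A in(('top',T),('scene',W)):
    P=A.reshape(-1,3); P=P[~np.isnan(P[:,0])]
    # bar
    b=inb(P,np.array([.672,.054]),.1305)
    k=(b[:,0]>-.215)&(b[:,0]<-.175)&(abs(b[:,1])<.05)&(P[:,2]>.1)&(P[:,2]<.14)
    B=P[k]; print(nm,'bar n',len(B),'bin',b[k].mean(0).round(4),'z',B[:,2].mean().round(4), 'slope',np.polyfit(b[k][:,1],b[k][:,0],1).round(3))
    k=(abs(b[:,0])<.12)&(abs(b[:,1])<.16)&(abs(P[:,2]-.135)<.01); r=cv2.minAreaRect(P[k][:,:2].astype(np.float32)); print(' lid',np.round(r[0],4),np.round(r[1],4),r[2],P[k][:,2].mean().round(4), np.percentile(b[k],[1,99],axis=0).round(3).tolist())
    k=(np.hypot(P[:,0]-.577,P[:,1]-.325)<.06)&(P[:,2]>.005)
    Q=P[k]; dk=Q[(Q[:,2]<.02)&(Q[:,2]>.008)]; tp=Q[Q[:,2]>.08]
    print(' pounder top',len(tp),tp.mean(0).round(4),' disc',cv2.minEnclosingCircle(dk[:,:2].astype(np.float32)),np.percentile(Q[:,2],99))
E
```

```text
[[ 0.272 -0.     0.962]
 [-0.962  0.002  0.272]
 [-0.002 -1.     0.   ]]
top bar n 150 bin [-0.1957  0.0005] z 0.125 slope [-0.001 -0.196]
 lid [0.6727 0.0543] [0.2069 0.2825] 7.478558540344238 0.137 [[-0.101, -0.129], [0.1, 0.127]]
 pounder top 77 [0.5799 0.3327 0.0936]  disc ((0.5770940780639648, 0.3256826102733612), 0.058993540704250336) 0.09989974759601804
scene bar n 154 bin [-0.1924 -0.0008] z 0.1242 slope [-0.002 -0.192]
 lid [0.6735 0.0528] [0.2079 0.2847] 7.11110258102417 0.137 [[-0.098, -0.131], [0.102, 0.126]]
 pounder top 86 [0.5849 0.3296 0.0931]  disc ((0.5704963803291321, 0.31874457001686096), 0.0524710975587368) 0.09994567157458473
```

Request:
drive_tool --plan "1 -8 0 58 0 -6.3 0;1 -8 0 58 0 -6.3 0;1 -8 0 58 0 -6.3 0;1 -8 0 58 0 -6.3 0;1 -8 0 58 0 -6.3 0;1 -8 0 58 0 -6.3 0;1 -8 0 58 0 -6.3 0;1 -8 0 58 0 -6.3 0" --grip_force 60

```text
clock: 1.1
tcp_pos: [0.4768, -0.22, 0.2482]
orientation: [0.695, -0.691, 0.141, -0.138]
wrist_force: [0.1, 0.5, -0.5]
finger_gap: 0.0853
```

```bash
cat >> h.py <<'E'
C=np.array([.673,.0535]);PSI=.13
def b2w(x,y,z): return np.array([C[0]+x*np.cos(PSI)-y*np.sin(PSI),C[1]+x*np.sin(PSI)+y*np.cos(PSI),z])
BX=np.array([np.cos(PSI),np.sin(PSI)])
E
python3 -c "
from h import *
togo(b2w(-.194,0,.119),BX)"
```

```text
t 1.1 grasp [ 476.8 -220.   245.2] world dmm [   3.9  248.4 -126.2] tool shift [-91.8 127.6 230. ] turn [ -0.31 -30.18  -0.2 ] F [ 0.1  0.5 -0.5] gap 0.0853 j [-0.59  0.22 -0.09  1.27  0.    1.38]
```

Request:
drive_tool --plan "1 -19 8 46 0 -6.2 0;1 -15 8 48 0 -6.2 0;1 -9 8 49 0 -6.2 0;1 -4 8 50 0 -6.2 0;1 0 8 50 0 -6.2 0;1 0 0 0 0 0 0"

```text
clock: 1.85
tcp_pos: [0.4704, 0.0421, 0.2064]
orientation: [0.707, -0.702, -0.058, 0.062]
wrist_force: [0.5, -0.2, 0.5]
finger_gap: 0.0854
```

```bash
python3 -c "
from h import *
togo(b2w(-.194,0,.119),BX)
p,d,c=shot('wrist','w1')
print(proj(b2w(-.194,0,.119),c),proj(b2w(-.194,.055,.119),c),proj(b2w(-.194,-.055,.119),c))
"
```

```text
t 1.85 grasp [470.3  42.1 203.4] world dmm [ 10.3 -13.8 -84.4] tool shift [  8.2  84.3 -16. ] turn [-0.44  2.3  -0.26] F [ 0.5 -0.2  0.5] gap 0.0854 j [-0.08  0.14 -0.29  1.14  0.01  1.32]
(np.float64(331.4606033512942), np.float64(288.8558542649256), np.float64(0.22999115548750826)) (np.float64(336.3334093767385), np.float64(204.32582718525643), np.float64(0.21254553816849492)) (np.float64(327.27491515579464), np.float64(361.4662423380608), np.float64(0.2474367728065216))
```

View pics/w1.png

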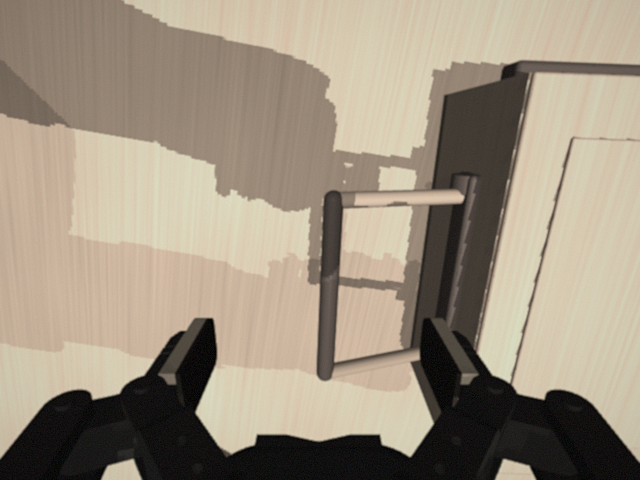

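The bar runs from (334,195) to (324,378), with its middle at about (329,287). The prediction was (331,289), so the bin pose holds to about 1 mm. I'll descend over the bar and pinch it.

Request:
drive_tool --plan "1 8 20 -16 -0.4 2.3 -0.2;1 0 30 0 0 0 0;1 0 30 0 0 0 0;1 0 0 0 0 0 0"

```text
clock: 2.4
tcp_pos: [0.4837, 0.021, 0.1258]
orientation: [-0.705, 0.707, 0.042, -0.041]
wrist_force: [-0.6, 0.5, 0.4]
finger_gap: 0.0852
```

```bash
python3 -c "
from h import *
togo(b2w(-.194,0,.119),BX)
"
```

```text
t 2.4 grasp [483.7  21.  122.8] world dmm [-3.1  7.3 -3.8] tool shift [-2.2  3.7  7.7] turn [ 0.16 -0.71  0.14] F [-0.6  0.5  0.4] gap 0.0852 j [-0.12  0.22 -0.41  0.94 -0.    1.33]
```

Request:
drive_tool --plan "1 -2 3 7 0.2 -0.7 0.1;-1 0 0 0 0 0 0;-1 0 0 0 0 0 0;-1 0 0 0 0 0 0;-1 0 0 0 0 0 0;-1 0 0 0 0 0 0" --grip_force 60

```text
clock: 3.15
tcp_pos: [0.4794, 0.0263, 0.1263]
orientation: [-0.705, 0.706, 0.045, -0.046]
wrist_force: [1.6, -0.5, -1.9]
finger_gap: 0.0101
```

```bash
python3 -c "
from h import *
togo(b2w(-.194,0,.119),BX)
"
```

```text
t 3.15 grasp [479.4  26.2 123.3] world dmm [ 1.2  2.1 -4.3] tool shift [1.5 4.3 1.9] turn [ 0.1  -0.1  -0.08] F [ 1.6 -0.5 -1.9] gap 0.0101 j [-0.11  0.21 -0.41  0.95 -0.    1.33]
```

Request:
drive_tool --plan "-1 -2 12 0 0 0 0;-1 -2 12 0 0 0 0;-1 -1 12 0 0 0 0;-1 0 12 0 0 0 0;-1 1 10 0 0 0 0;-1 0 0 0 0 0 0"

```text
clock: 3.9
tcp_pos: [0.4749, 0.0257, 0.0728]
orientation: [-0.704, 0.707, 0.047, -0.045]
wrist_force: [-1.3, -2.0, 0.2]
finger_gap: 0.0096
```

```bash
python3 -c "
from h import *
togo(b2w(-.196,0,.055),BX)
"
```

```text
t 3.9 grasp [474.9  25.6  69.8] world dmm [  3.7   2.4 -14.8] tool shift [ 4.  14.8  2. ] turn [ 0.22 -0.02  0.12] F [-1.3 -2.   0.2] gap 0.0096 j [-0.11  0.26 -0.5   0.8  -0.    1.33]
```

Request:
drive_tool --plan "-1 2 8 0 0 0 0;-1 1 4 0 0 0 0;-1 0 2 0 0 0 0;-1 0 0 0 0 0 0"

```text
clock: 4.4
tcp_pos: [0.478, 0.0261, 0.0593]
orientation: [-0.704, 0.707, 0.047, -0.045]
wrist_force: [-2.3, -0.3, 0.8]
finger_gap: 0.0095
```

```bash
python3 -c "
from h import *
togo(b2w(-.196,0,.055),BX)
p,d,c=shot('scene','s1')
"
```

```text
t 4.4 grasp [478.   26.1  56.3] world dmm [ 0.6  2.  -1.3] tool shift [0.9 1.3 1.9] turn [ 0.22 -0.01  0.13] F [-2.3 -0.3  0.8] gap 0.0095 j [-0.11  0.28 -0.51  0.77 -0.    1.33]
```

View pics/s1.png

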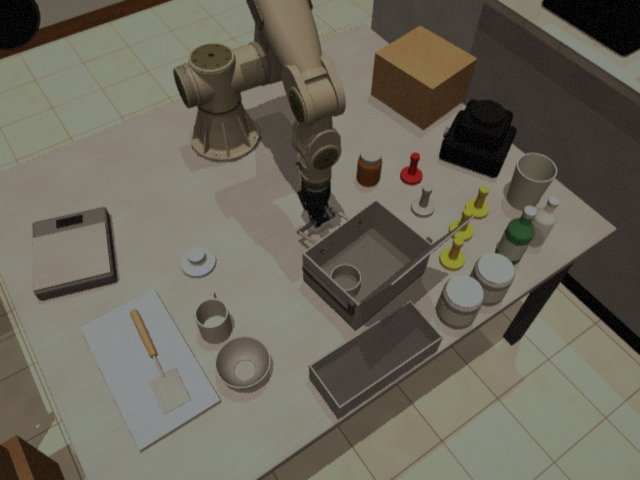

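```bash
python3 -c "
from h import *
p,d,c=load('s1'); W=cloud(d,c); P=W.reshape(-1,3); P=P[~np.isnan(P[:,0])]
r=np.array([[np.cos(PSI),-np.sin(PSI)],[np.sin(PSI),np.cos(PSI)]]); b=(P[:,:2]-C)@r
k=(b[:,0]>.08)&(b[:,0]<.22)&(abs(b[:,1])<.12)&(P[:,2]>.16)&(P[:,2]<.34)
x=b[k,0];z=P[k,2]; a=np.polyfit(z,x,1); print(k.sum(),a,'lid',np.pi/2+np.arctan(a[0]), z.max())
p,d,c=shot('wrist','w2')
"
```

```text
584 [0.41468252 0.03943188] lid 1.9638956226756408 0.3233248301125865
```

View pics/w2.png

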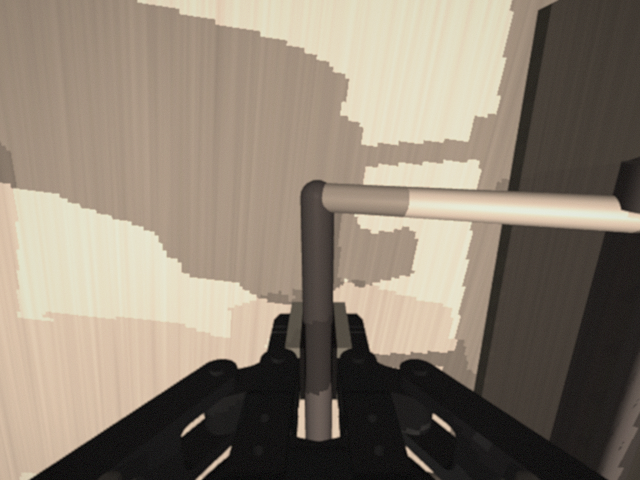

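The lid fits at 1.96 rad, so it is fully open, and the bar sits centred between the pads. I'll release, rise, and go over the pounder.

Request:
drive_tool --plan "0 0 0 0 0 0 0;1 0 0 0 0 0 0;1 0 0 0 0 0 0;1 0 -25 0 0 0 0;1 0 -50 0 0 0 0;1 0 -50 0 0 0 0;1 0 -50 0 0 0 0"

```text
clock: 5.38
tcp_pos: [0.4751, 0.027, 0.2345]
orientation: [-0.705, 0.706, 0.044, -0.048]
wrist_force: [0.9, 0.2, 0.1]
finger_gap: 0.0856
```

```bash
python3 -c "
from h import *
togo([.58,.327,.2],BX)
"
```

```text
t 5.38 grasp [475.1  27.  231.5] world dmm [104.9 300.  -31.5] tool shift [143.   30.3 284. ] turn [ 0.07 -0.03 -0.37] F [0.9 0.2 0.1] gap 0.0856 j [-0.11  0.13 -0.23  1.21 -0.    1.33]
```

Request:
drive_tool --plan "1 26 0 46 0 0 0;1 28 0 48 0 0 0;1 28 0 48 0 0 0;1 28 0 48 0 0 0;1 28 0 48 0 0 0;1 0 0 0 0 0 0"

```text
clock: 6.12
tcp_pos: [0.5893, 0.2874, 0.2391]
orientation: [-0.705, 0.707, 0.046, -0.042]
wrist_force: [-0.3, -0.4, -0.0]
finger_gap: 0.0855
```

```bash
python3 -c "
from h import *
togo([.58,.327,.2],BX)
p,d,c=shot('wrist','w3')
print(proj([.58,.327,.095],c),proj([.58,.327,.014],c))
"
```

```text
t 6.12 grasp [589.3 287.4 236.1] world dmm [ -9.3  39.6 -36.1] tool shift [-4.5 35.9 40.6] turn [ 0.18 -0.31  0.37] F [-0.3 -0.4 -0. ] gap 0.0855 j [ 0.33  0.47  0.25  1.34 -0.    1.78]
(np.float64(311.5660176862579), np.float64(185.51055853096292), np.float64(0.2651432107700734)) (np.float64(312.4946396655036), np.float64(171.43073352367463), np.float64(0.34166733525002563))
```

View pics/w3.png

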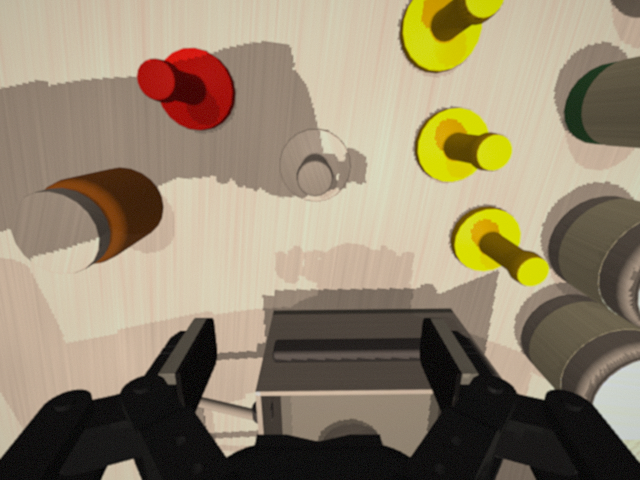

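Pounder handle top is at (315,173), disc centre at about (314,164). The red one (185,85) and the yellow ones are clear of the jaws. I'll project these to known heights.

```bash
cat >> h.py <<'E'
def backz(u,v,z,c):
    R=np.array(c['R']);o=-R.T@np.array(c['t']);r=R.T@np.array([(u-c['cx'])/c['fx'],(v-c['cy'])/c['fy'],1]); return o+r*(z-o[2])/r[2]
E
python3 -c "
from h import *
p,d,c=load('w3')
print(backz(315,173,.095,c),backz(314,164,.012,c)); W=cloud(d,c); print(W[173,315],W[145,305])
Q=W.reshape(-1,3);Q=Q[(np.hypot(Q[:,0]-.58,Q[:,1]-.333)<.06)]
dk=Q[(Q[:,2]>.009)&(Q[:,2]<.02)]; print(len(dk),cv2.minAreaRect(dk[:,:2].astype(np.float32)), Q[Q[:,2]>.088].mean(0))
togo([.580,.3335,.072],BX)
"
```

```text
[0.58140564 0.33637866 0.095     ] [0.58060089 0.33384743 0.012     ]
[0.58139885 0.33644137 0.09548156] [0.57028614 0.35049474 0.01874768]
2614 ((0.5807206034660339, 0.3321896195411682), (0.06690625101327896, 0.06670327484607697), 7.269339561462402) [0.58207281 0.30165781 0.28270599]
t 6.17 grasp [588.7 285.7 236.5] world dmm [  -8.7   47.8 -164.5] tool shift [ -3.8 164.3  49.2] turn [ 0.23 -0.39  0.34] F [-0.1 -0.9  0.6] gap 0.0852 j [ 0.33  0.47  0.25  1.34 -0.01  1.78]
```

Request:
drive_tool --plan "1 -3 0 50 0.2 -0.4 0.3;1 0 0 0 0 0 0;1 0 40 0 0 0 0;1 0 40 0 0 0 0;1 0 0 0 0 0 0"

```text
clock: 6.8
tcp_pos: [0.5794, 0.3285, 0.1597]
orientation: [-0.705, 0.707, 0.044, -0.043]
wrist_force: [0.2, -0.2, -0.2]
finger_gap: 0.0857
```

```bash
python3 -c "
from h import *
togo([.581,.3338,.070],BX)
p,d,c=shot('wrist','w4')
print(proj([.581,.3338,.095],c))
"
```

```text
t 6.8 grasp [579.5 328.5 156.7] world dmm [  1.5   5.3 -86.7] tool shift [ 2.  86.7  5.3] turn [ 0.16 -0.36  0.1 ] F [ 0.2 -0.2 -0.2] gap 0.0857 j [ 0.4   0.53  0.14  1.18 -0.    1.84]
(np.float64(322.507096692669), np.float64(272.06006636529804), np.float64(0.20178471969003445))
```

View pics/w4.png

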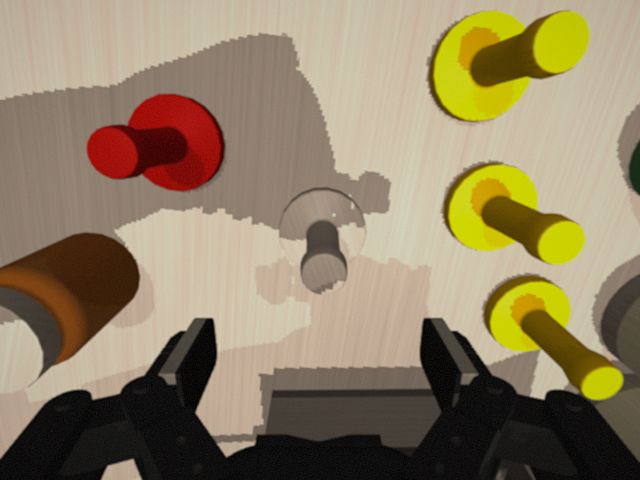

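The handle top is at (323,272), exactly as predicted. Descending and grasping.

Request:
drive_tool --plan "1 2 25 5 0.2 -0.4 0;1 0 35 0 0 0 0;1 0 25 0 0 0 0;1 0 0 0 0 0 0"

```text
clock: 7.35
tcp_pos: [0.5893, 0.3329, 0.0873]
orientation: [0.708, -0.703, -0.052, 0.038]
wrist_force: [0.2, 0.7, -0.5]
finger_gap: 0.0852
```

```bash
python3 -c "
from h import *
togo([.581,.3338,.070],BX)
"
```

```text
t 7.35 grasp [589.4 333.   84.3] world dmm [ -8.4   0.8 -14.3] tool shift [-8.5 14.1  1.8] turn [-0.28 -0.2   1.17] F [ 0.2  0.7 -0.5] gap 0.0852 j [ 0.4   0.58  0.04  1.01 -0.    1.84]
```

Request:
drive_tool --plan "1 -8 14 2 -0.3 -0.2 1.2;1 0 0 0 0 0 0"

```text
clock: 7.6
tcp_pos: [0.5831, 0.3342, 0.0767]
orientation: [0.706, -0.705, -0.047, 0.044]
wrist_force: [-0.6, 0.4, 0.5]
finger_gap: 0.0852
```

```bash
python3 -c "
from h import *
togo([.581,.3338,.070],BX)
"
```

```text
t 7.6 grasp [583.1 334.2  73.7] world dmm [-2.1 -0.4 -3.7] tool shift [-2.2  3.7 -0.2] turn [-0.04 -0.04  0.2 ] F [-0.6  0.4  0.5] gap 0.0852 j [ 0.4   0.59  0.04  1.01 -0.    1.84]
```

Request:
drive_tool --plan "1 -2 4 0 0 0 0.2;1 0 0 0 0 0 0;-1 0 0 0 0 0 0;-1 0 0 0 0 0 0;-1 0 0 0 0 0 0;-1 0 0 0 0 0 0;-1 0 0 0 0 0 0" --grip_force 60

```text
clock: 8.48
tcp_pos: [0.582, 0.3347, 0.075]
orientation: [0.706, -0.705, -0.047, 0.045]
wrist_force: [-0.5, 0.2, 0.0]
finger_gap: 0.0259
```

```bash
python3 -c "
from h import *
togo([.581,.3338,.070],BX)
"
```

```text
t 8.47 grasp [582.  334.7  72. ] world dmm [-1.  -0.9 -2. ] tool shift [-1.1  2.  -0.8] turn [-0.09 -0.01  0.17] F [-0.5  0.2  0. ] gap 0.0259 j [0.4  0.59 0.03 1.01 0.   1.84]
```

Request:
drive_tool --plan "-1 0 -15 0 0 0 0;-1 0 -30 0 0 0 0;-1 0 -40 0 0 0 0;-1 0 -40 0 0 0 0;-1 0 -10 0 0 0 0;-1 0 0 0 0 0 0" --grip_force 80

```text
clock: 9.22
tcp_pos: [0.5795, 0.3333, 0.2111]
orientation: [-0.705, 0.706, 0.044, -0.048]
wrist_force: [-0.7, 1.3, -5.2]
finger_gap: 0.025
```

```bash
python3 -c "
from h import *
togo(b2w(0,.048,.23),BX)
p,d,c=shot('wrist','w5')
p,d,c=shot('scene','s2')
cv2.imwrite('pics/s2c.png',cv2.resize(p[100:260,300:520],None,fx=3,fy=3)[:,:,::-1])
"
```

```text
t 9.22 grasp [579.5 333.3 208.1] world dmm [  87.3 -232.2   21.9] tool shift [  56.4  -22.  -241.5] turn [ 0.05 -0.03 -0.31] F [-0.7  1.3 -5.2] gap 0.025 j [0.4  0.52 0.25 1.31 0.   1.84]
```

View pics/w5.png

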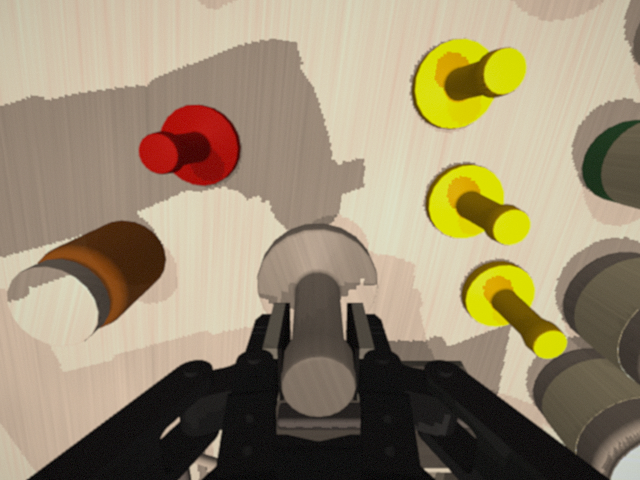

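View pics/s2c.png

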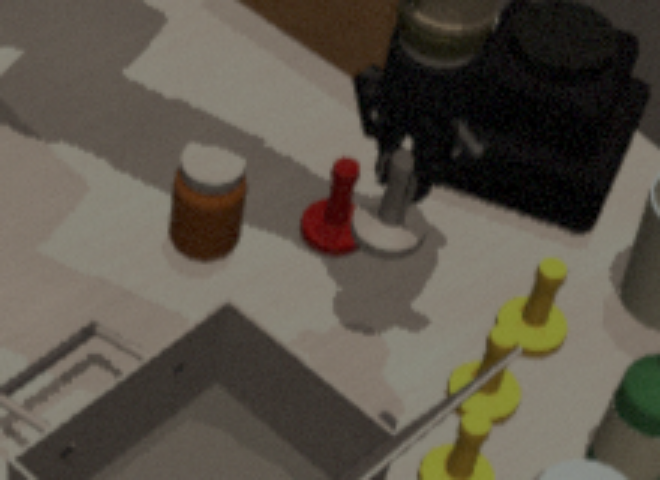

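The pounder is held upright with its disc at (317,262), and the wrist reads about 5 N of weight. Now lift and carry it over the bin.

Request:
drive_tool --plan "-1 0 -35 0 0 0 0;-1 0 -25 0 0 0 0;-1 8 0 -40 0 0 -0.3;-1 10 0 -45 0 0 0;-1 11 0 -45 0 0 0;-1 10 0 -40 0 0 0;-1 8 0 -30 0 0 0;-1 0 0 0 0 0 0"

```text
clock: 10.32
tcp_pos: [0.6484, 0.1348, 0.2514]
orientation: [-0.703, 0.708, 0.036, -0.058]
wrist_force: [-1.2, 1.9, -4.5]
finger_gap: 0.0254
```

```bash
python3 -c "
from h import *
togo(b2w(-.005,.048,.23),BX)
"
```

```text
t 10.32 grasp [648.3 134.8 248.4] world dmm [ 13.6 -34.3 -18.4] tool shift [  9.5  18.3 -35.7] turn [ 0.29  0.12 -1.79] F [-1.2  1.9 -4.5] gap 0.0254 j [ 0.09  0.52  0.35  1.43 -0.01  1.53]
```

Request:
drive_tool --plan "-1 5 0 -18 0.3 0.1 -1.7;-1 4 0 -17 0 0 0;-1 0 0 0 0 0 0"

```text
clock: 10.7
tcp_pos: [0.6601, 0.1013, 0.2462]
orientation: [0.706, -0.705, -0.043, 0.05]
wrist_force: [-1.6, 0.5, -4.5]
finger_gap: 0.0254
```

```bash
python3 -c "
from h import *
togo(b2w(-.005,.048,.085),BX)
p,d,c=shot('wrist','w6')
p,d,c=shot('top','t2')
q=np.load('pics/w6.npz')['p']
cv2.imwrite('pics/j6.png',np.hstack([cv2.resize(q,(400,300)),cv2.resize(p[130:310,200:440],(400,300))])[:,:,::-1])
"
```

```text
t 10.7 grasp [660.  101.3 243.2] world dmm [   1.8   -0.8 -158.2] tool shift [  3.3 158.1  -1.4] turn [-0.14  0.06 -0.58] F [-1.6  0.5 -4.5] gap 0.0254 j [0.03 0.51 0.33 1.4  0.   1.47]
```

View pics/j6.png

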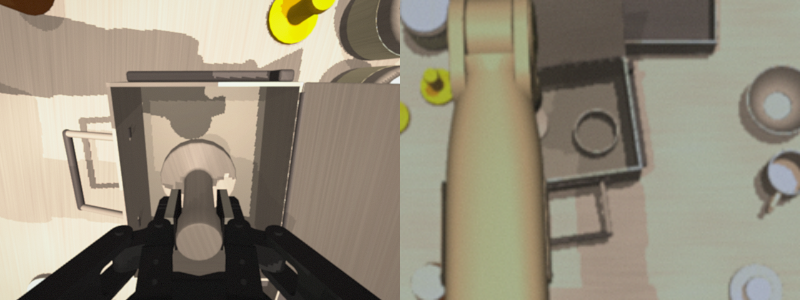

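```bash
python3 -c "
from h import *
p,d,c=load('w6'); W=cloud(d,c)
for u,v in((317,232),(300,240),(335,240),(317,245)): print(W[v,u])
print(W[350,317],'top')
"
```

```text
[0.6545671  0.13102284 0.1862833 ]
[0.64622551 0.12606738 0.18828948]
[0.66461292 0.12794477 0.18637326]
[0.65540505 0.12498548 0.18968275]
[0.65809414 0.11201086 0.26332034] top
```

Request:
drive_tool --plan "-1 3 20 -1 0 0 -0.5;-1 0 30 0 0 0 0;-1 0 30 0 0 0 0;-1 0 25 0 0 0 0;-1 0 0 0 0 0 0"

```text
clock: 11.42
tcp_pos: [0.6621, 0.1079, 0.1399]
orientation: [0.707, -0.704, -0.049, 0.049]
wrist_force: [-0.2, 1.0, -4.0]
finger_gap: 0.0253
```

```bash
python3 -c "
from h import *
togo(b2w(-.005,.048,.082),BX)
"
```

```text
t 11.43 grasp [662.1 107.9 136.9] world dmm [ -0.2  -7.5 -54.9] tool shift [-1.3 54.9 -7.6] turn [-0.27  0.5  -0.  ] F [-0.2  1.  -4. ] gap 0.0253 j [0.04 0.55 0.12 1.15 0.   1.47]
```

Request:
drive_tool --plan "-1 -1 20 -8 -0.3 0.5 0;-1 0 18 0 0 0 0;-1 0 6 0 0 0 0;-1 0 0 0 0 0 0"

```text
clock: 11.92
tcp_pos: [0.6645, 0.1025, 0.0991]
orientation: [0.706, -0.705, -0.049, 0.045]
wrist_force: [0.7, 0.6, -3.6]
finger_gap: 0.025
```

```bash
python3 -c "
from h import *
togo(b2w(-.005,.048,.082),BX)
"
```

```text
t 11.93 grasp [664.5 102.5  96.1] world dmm [ -2.7  -2.  -14.1] tool shift [-3.  14.  -1.7] turn [0.   0.16 0.34] F [ 0.7  0.6 -3.6] gap 0.025 j [0.03 0.57 0.06 1.05 0.   1.47]
```

Request:
drive_tool --plan "-1 -2 6 -1 0 0 0.3;-1 0 4 0 0 0 0;-1 0 0 0 0 0 0"

```text
clock: 12.3
tcp_pos: [0.6637, 0.1014, 0.0902]
orientation: [0.706, -0.706, -0.048, 0.046]
wrist_force: [0.7, -0.1, -3.8]
finger_gap: 0.0254
```

```bash
python3 -c "
from h import *
togo(b2w(-.005,.048,.082),BX)
"
```

```text
t 12.3 grasp [663.7 101.4  87.2] world dmm [-1.9 -1.  -5.2] tool shift [-2.   5.2 -0.7] turn [0.01 0.18 0.18] F [ 0.7 -0.1 -3.8] gap 0.0254 j [0.03 0.58 0.05 1.04 0.   1.47]
```

Request:
drive_tool --plan "-1 0 3 0 0 0 0;-1 0 2 0 0 0 0;-1 0 0 0 0 0 0"

```text
clock: 12.68
tcp_pos: [0.6639, 0.1014, 0.0852]
orientation: [0.706, -0.706, -0.048, 0.046]
wrist_force: [1.3, 0.0, -4.9]
finger_gap: 0.0249
```

```bash
python3 -c "
from h import *
togo(b2w(-.005,.048,.082),BX)
"
```

```text
t 12.68 grasp [663.9 101.4  82.2] world dmm [-2.1 -0.9 -0.2] tool shift [-2.2  0.2 -0.7] turn [0.01 0.17 0.21] F [ 1.3  0.  -4.9] gap 0.0249 j [0.03 0.58 0.04 1.03 0.   1.47]
```

Request:
drive_tool --plan "-1 0 2 0 0 0 0.2;-1 0 2 0 0 0 0;-1 0 0 0 0 0 0"

```text
clock: 13.05
tcp_pos: [0.6645, 0.1013, 0.0857]
orientation: [-0.705, 0.706, 0.048, -0.046]
wrist_force: [-0.2, -0.1, -4.9]
finger_gap: 0.025
```

```bash
python3 -c "
from h import *
togo(b2w(-.005,.048,.082),BX)
"
```

```text
t 13.05 grasp [664.5 101.3  82.7] world dmm [-2.7 -0.9 -0.7] tool shift [-2.8  0.7 -0.5] turn [0.06 0.18 0.19] F [-0.2 -0.1 -4.9] gap 0.025 j [ 0.03  0.58  0.05  1.03 -0.    1.47]
```

Request:
drive_tool --plan "-1 0 4 0 0 0 0;-1 0 0 0 0 0 0"

```text
clock: 13.3
tcp_pos: [0.6655, 0.1012, 0.0856]
orientation: [-0.705, 0.706, 0.05, -0.044]
wrist_force: [0.4, -0.6, -4.7]
finger_gap: 0.0251
```

```bash
python3 -c "
from h import *
togo(b2w(-.005,.048,.082),BX)
p,d,c=shot('wrist','w7')
togo(b2w(-.005,.048,.082),BX)
"
```

```text
t 13.3 grasp [665.5 101.2  82.6] world dmm [-3.7 -0.8 -0.6] tool shift [-3.7  0.6 -0.3] turn [0.11 0.17 0.41] F [ 0.4 -0.6 -4.7] gap 0.0251 j [ 0.03  0.58  0.04  1.03 -0.    1.47]
t 13.35 grasp [665.6 101.3  82.5] world dmm [-3.8 -0.8 -0.5] tool shift [-3.9  0.4 -0.3] turn [0.1  0.18 0.42] F [ 0.6 -0.8 -4.2] gap 0.0255 j [ 0.03  0.58  0.04  1.03 -0.    1.47]
```

View pics/w7.png

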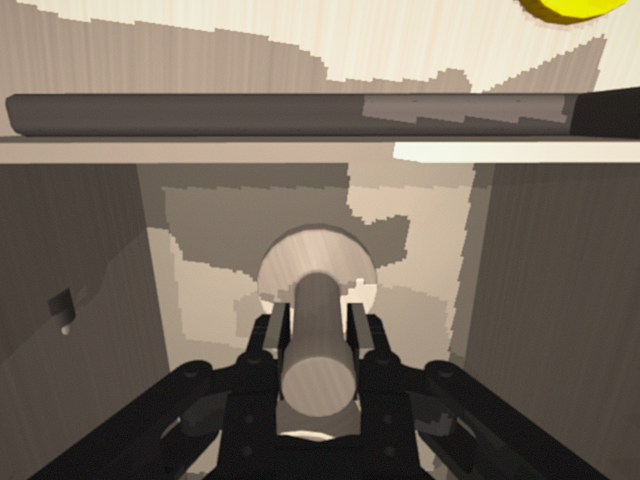

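```bash
python3 -c "
from h import *
p,d,c=load('w7'); W=cloud(d,c)
for u,v in((317,240),(290,250),(345,250),(317,258)): print('disc',W[v,u].round(4))
for u,v in((200,270),(420,260),(220,210),(420,300),(300,215)): print('floor',W[v,u].round(4))
print(W[385,317],'top'); print(monitor.get_state()['tau'])
"
```

```text
disc [0.6615 0.1271 0.0274]
disc [0.648  0.1197 0.0276]
disc [0.677  0.1233 0.0269]
disc [0.6627 0.1178 0.0293]
floor [0.5965 0.0947 0.0118]
floor [0.7238 0.1175 0.011 ]
floor [0.6062 0.132  0.0102]
floor [0.7295 0.0921 0.0114]
floor [0.6509 0.1351 0.0105]
[0.66468043 0.10066508 0.10640775] top
[-1.65279640e-02 -6.21867299e+01  2.87503946e+01  7.12506403e-02
 -2.19343579e-02  3.80087331e-04]
```

Request:
drive_tool --plan "-1 -2 6 0 0 0 0.3"

```text
clock: 13.48
tcp_pos: [0.6658, 0.101, 0.0847]
orientation: [-0.705, 0.706, 0.05, -0.044]
wrist_force: [-12.3, -0.7, 44.7]
finger_gap: 0.0251
```

Request:
drive_tool --plan "-1 -1 4 0 0 0 0"

```text
clock: 13.6
tcp_pos: [0.6658, 0.101, 0.0849]
orientation: [-0.705, 0.706, 0.051, -0.043]
wrist_force: [-7.7, -1.1, 16.6]
finger_gap: 0.0253
```

On the floor (contact force 45 N, then 17 N). Relax, release part-way, and rise straight up.

Request:
drive_tool --plan "-1 0 0 0 0 0 0;-1 0 0 0 0 0 0;0.2 0 0 0 0 0 0;0.2 0 0 0 0 0 0;0.2 0 0 0 0 0 0;0.2 0 0 0 0 0 0"

```text
clock: 14.35
tcp_pos: [0.6668, 0.101, 0.0841]
orientation: [-0.705, 0.706, 0.052, -0.042]
wrist_force: [0.3, 0.2, -0.6]
finger_gap: 0.0513
```

```bash
python3 -c "
from h import *
togo(b2w(-.005,.048,.082),BX)
p,d,c=shot('wrist','w8')
"
```

```text
t 14.35 grasp [666.9 101.   81.1] world dmm [-5.1 -0.5  0.9] tool shift [-5.1 -1.   0.2] turn [0.19 0.18 0.78] F [ 0.3  0.2 -0.6] gap 0.0513 j [ 0.03  0.58  0.04  1.01 -0.    1.47]
```

View pics/w8.png

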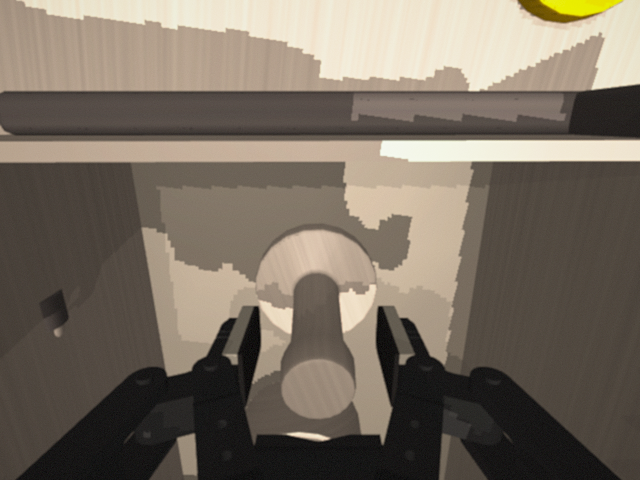

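The pounder stands free with its disc at (317,280), clear of both pads. Rising.

Request:
drive_tool --plan "0.2 -1 -20 0 0 0 0.8;0.2 0 -40 0 0 0 0;0.2 0 -50 0 0 0 0;0.2 0 -50 0 0 0 0;0.2 0 -10 0 0 0 0;0.2 0 0 0 0 0 0"

```text
clock: 15.15
tcp_pos: [0.6647, 0.1014, 0.2572]
orientation: [-0.704, 0.707, 0.046, -0.048]
wrist_force: [0.6, 0.5, -1.3]
finger_gap: 0.0511
```

```bash
python3 -c "
from h import *
togo(b2w(-.196,0,.2),BX)
p,d,c=shot('wrist','w9')
"
```

```text
t 15.15 grasp [664.7 101.4 254.2] world dmm [-186.1  -73.3  -54.2] tool shift [-193.9   55.2  -47.8] turn [ 0.17  0.17 -0.23] F [ 0.6  0.5 -1.3] gap 0.0511 j [ 0.03  0.52  0.36  1.42 -0.    1.47]
```

View pics/w9.png

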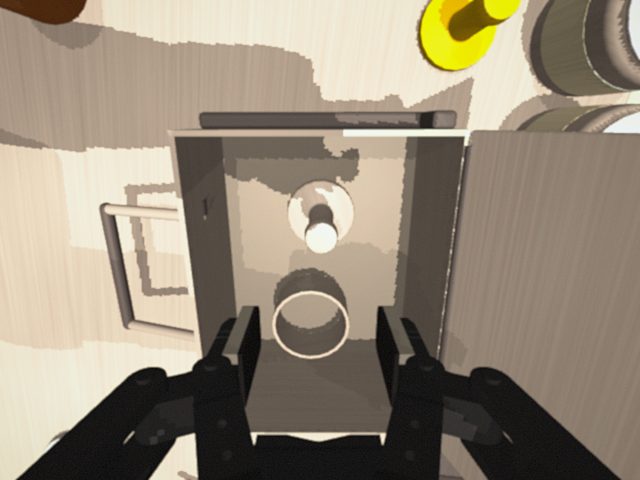

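The pounder stands upright with its disc at (321,208) beside the cutter ring (311,323). The bar is at (105–130, 208–325). Now back to the bar.

Request:
drive_tool --plan "1 -45 0 -11 0.1 0.1 -0.2;1 -50 0 -12 0 0 0;1 -45 10 -11 0 0 0;1 -40 10 -10 0 0 0;1 0 0 0 0 0 0"

```text
clock: 15.82
tcp_pos: [0.4815, 0.0329, 0.2242]
orientation: [0.706, -0.705, -0.039, 0.054]
wrist_force: [0.3, 0.9, 0.2]
finger_gap: 0.0855
```

```bash
python3 -c "
from h import *
togo(b2w(-.196,0,.055),BX)
"
```

```text
t 15.82 grasp [481.5  32.9 221.2] world dmm [  -2.8   -4.8 -166.2] tool shift [-1.000e-01  1.663e+02 -4.700e+00] turn [-0.12  0.09 -1.13] F [0.3 0.9 0.2] gap 0.0855 j [-0.1   0.16 -0.22  1.21 -0.    1.34]
```

Request:
drive_tool --plan "1 0 30 -4 0 0 -1.1;1 0 40 0 0 0 0;1 0 35 0 0 0 0;1 0 0 0 0 0 0"

```text
clock: 16.32
tcp_pos: [0.4828, 0.0294, 0.114]
orientation: [0.707, -0.705, -0.046, 0.047]
wrist_force: [0.3, -0.1, 0.6]
finger_gap: 0.0855
```

```bash
python3 -c "
from h import *
togo(b2w(-.196,0,.055),BX)
p,d,c=shot('wrist','w10')
print(proj(b2w(-.196,.06,.055),c))
"
```

```text
t 16.32 grasp [482.8  29.4 111. ] world dmm [ -4.1  -1.3 -56. ] tool shift [-4.2 56.  -0.9] turn [-0.17  0.09 -0.03] F [ 0.3 -0.1  0.6] gap 0.0855 j [-0.11  0.23 -0.42  0.92  0.    1.33]
(np.float64(310.61129629861944), np.float64(176.77482628136897), np.float64(0.17903661033496215))
```

View pics/w10.png

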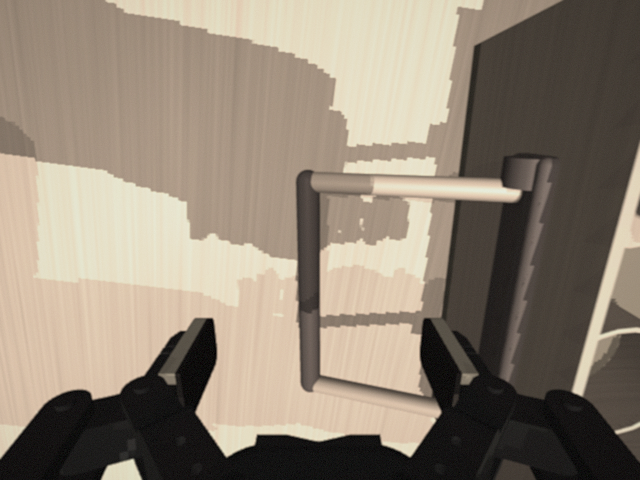

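The bar is at column 308, as predicted, and sits between the jaws. Descend and pinch firmly.

Request:
drive_tool --plan "1 -4 25 0 0 0 0;1 0 25 0 0 0 0;1 0 0 0 0 0 0"

```text
clock: 16.75
tcp_pos: [0.4855, 0.0288, 0.0689]
orientation: [0.706, -0.705, -0.05, 0.043]
wrist_force: [0.0, 0.1, 1.4]
finger_gap: 0.0856
```

```bash
python3 -c "
from h import *
togo(b2w(-.196,0,.053),BX)
"
```

```text
t 16.75 grasp [485.6  28.8  65.9] world dmm [ -6.9  -0.7 -12.9] tool shift [-7.1 12.8  0.2] turn [-0.03  0.12  0.57] F [0.  0.1 1.4] gap 0.0856 j [-0.11  0.28 -0.49  0.79  0.    1.33]
```

Request:
drive_tool --plan "1 -7 13 0 0 0 0.5;1 0 0 0 0 0 0"

```text
clock: 17.0
tcp_pos: [0.4805, 0.0278, 0.0577]
orientation: [-0.706, 0.706, 0.048, -0.045]
wrist_force: [1.2, -0.7, -0.2]
finger_gap: 0.0852
```

```bash
python3 -c "
from h import *
togo(b2w(-.196,0,.053),BX)
"
```

```text
t 17.0 grasp [480.5  27.8  54.7] world dmm [-1.9  0.3 -1.7] tool shift [-1.8  1.7  0.5] turn [0.02 0.14 0.26] F [ 1.2 -0.7 -0.2] gap 0.0852 j [-0.11  0.29 -0.51  0.77  0.    1.33]
```

Request:
drive_tool --plan "1 -2 2 0 0 0 0.2;-1 0 0 0 0 0 0;-1 0 0 0 0 0 0;-1 0 0 0 0 0 0;-1 0 0 0 0 0 0;-1 0 0 0 0 0 0;-1 0 0 0 0 0 0" --grip_force 100

```text
clock: 17.88
tcp_pos: [0.4777, 0.0271, 0.0574]
orientation: [-0.705, 0.706, 0.047, -0.047]
wrist_force: [1.7, 0.9, -1.3]
finger_gap: 0.0088
```

```bash
python3 -c "
from h import *
togo(b2w(-.196,0,.055),BX)
"
```

```text
t 17.88 grasp [477.7  27.1  54.4] world dmm [0.9 1.  0.6] tool shift [ 1.  -0.6  0.8] turn [ 0.09  0.14 -0.  ] F [ 1.7  0.9 -1.3] gap 0.0088 j [-0.11  0.29 -0.51  0.77 -0.    1.33]
```

Request:
drive_tool --plan "-1 -1 -5 0 0 0 0;-1 -1 -5 0 0 0 0;-1 -1 -5 0 0 0 0;-1 -1 -5 0 0 0 0"

```text
clock: 18.38
tcp_pos: [0.4739, 0.0266, 0.0773]
orientation: [-0.705, 0.706, 0.047, -0.047]
wrist_force: [-1.0, 0.5, 0.5]
finger_gap: 0.0087
```

```bash
cat >> h.py <<'E'
def bar():
    p,R,s=tool(); g=p+R.as_matrix()[:,1]*.003; a=np.arcsin(np.clip((g[2]-.085)/.1,-1,1)); r=np.array([[np.cos(PSI),-np.sin(PSI)],[np.sin(PSI),np.cos(PSI)]])
    b=(g[:2]-C)@r; print('bar z',g[2].round(4),'pedal~',(.35-a).round(3),'bin x',b[0].round(4),'ideal x',(-.1-.1*np.cos(a)).round(4)); togo(b2w(-.194,0,.119),BX)
E
python3 -c "
from h import *
bar()"
```

```text
bar z 0.0743 pedal~ 0.457 bin x -0.2009 ideal x -0.1994
t 18.38 grasp [473.9  26.6  74.3] world dmm [ 6.7  1.8 44.7] tool shift [  6.9 -44.7   0.8] turn [ 0.07  0.14 -0.03] F [-1.   0.5  0.5] gap 0.0087 j [-0.11  0.26 -0.5   0.82 -0.    1.33]
```

Tracking the arc well. Continuing.

Request:
drive_tool --plan "-1 0 -5 0 0 0 0;-1 0 -5 0 0 0 0;-1 0 -5 0 0 0 0;-1 1 -5 0 0 0 0;-1 1 -5 0 0 0 0"

```text
clock: 19.0
tcp_pos: [0.4746, 0.0267, 0.1054]
orientation: [-0.705, 0.706, 0.046, -0.047]
wrist_force: [-2.2, -0.6, 3.0]
finger_gap: 0.009
```

```bash
python3 -c "
from h import *
bar()
p,d,c=shot('scene','s3')"
```

```text
bar z 0.1024 pedal~ 0.175 bin x -0.2002 ideal x -0.1985
t 19.0 grasp [474.6  26.7 102.4] world dmm [ 6.   1.7 16.6] tool shift [  6.2 -16.6   0.8] turn [ 0.12  0.13 -0.12] F [-2.2 -0.6  3. ] gap 0.009 j [-0.11  0.23 -0.45  0.89 -0.    1.33]
```

View pics/s3.png

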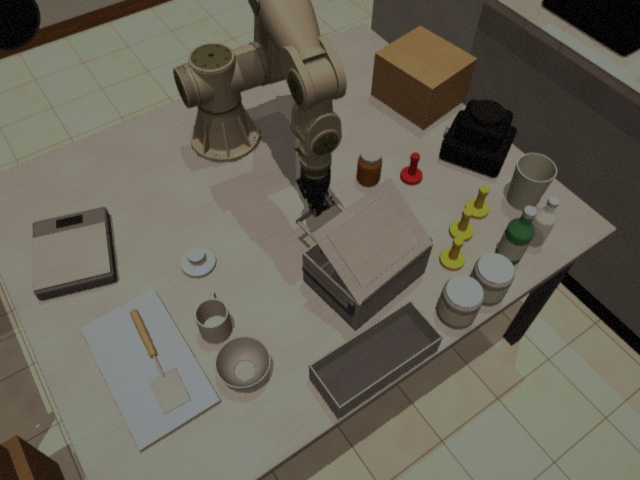

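The lid is following the bar down and is partly closed, at about 0.5 rad. Finish in small steps.

Request:
drive_tool --plan "-1 2 -5 0 0 0 0;-1 2 -4 0 0 0 0;-1 2 -4 0 0 0 0;-1 1 -3 0 0 0 0"

```text
clock: 19.55
tcp_pos: [0.4789, 0.0273, 0.1232]
orientation: [-0.704, 0.707, 0.044, -0.05]
wrist_force: [-5.1, -1.3, 8.4]
finger_gap: 0.0089
```

```bash
python3 -c "
from h import *
bar()"
```

```text
bar z 0.1202 pedal~ -0.01 bin x -0.1959 ideal x -0.1936
t 19.55 grasp [478.9  27.3 120.2] world dmm [ 1.8  1.  -1.2] tool shift [1.9 1.2 0.8] turn [ 0.15  0.12 -0.47] F [-5.1 -1.3  8.4] gap 0.0089 j [-0.11  0.22 -0.41  0.95 -0.    1.33]
```

Request:
drive_tool --plan "-1 1 -2 0 0 0 0;-1 0 0 0 0 0 0"

```text
clock: 19.8
tcp_pos: [0.4794, 0.0274, 0.1248]
orientation: [-0.704, 0.707, 0.043, -0.05]
wrist_force: [-2.9, -2.1, -0.7]
finger_gap: 0.0091
```

Request:
drive_tool --plan "-1 1 -2 0 0 0 0;-1 0 0 0 0 0 0"

```text
clock: 20.05
tcp_pos: [0.4794, 0.0274, 0.1248]
orientation: [-0.704, 0.707, 0.042, -0.051]
wrist_force: [-3.4, -2.6, 1.6]
finger_gap: 0.009
```

```bash
python3 -c "
from h import *
bar()
p,d,c=shot('scene','s4'); W=cloud(d,c); P=W.reshape(-1,3); P=P[~np.isnan(P[:,0])]
r=np.array([[np.cos(PSI),-np.sin(PSI)],[np.sin(PSI),np.cos(PSI)]]); b=(P[:,:2]-C)@r
k=(abs(b[:,0])<.085)&(abs(b[:,1])<.11)&(P[:,2]>.11)&(P[:,2]<.3)
p0,d0,c0=load('scene0');W0=cloud(d0,c0).reshape(-1,3);W0=W0[~np.isnan(W0[:,0])];b0=(W0[:,:2]-C)@r;k0=(abs(b0[:,0])<.085)&(abs(b0[:,1])<.11)&(W0[:,2]>.11)
print(np.polyfit(b[k,0],P[k,2],1),np.polyfit(b0[k0,0],W0[k0,2],1))
"
```

```text
bar z 0.1218 pedal~ -0.027 bin x -0.1954 ideal x -0.193
t 20.05 grasp [479.4  27.4 121.8] world dmm [ 1.2  1.  -2.8] tool shift [1.4 2.7 0.8] turn [ 0.12  0.1  -0.76] F [-3.4 -2.6  1.6] gap 0.009 j [-0.11  0.22 -0.4   0.96 -0.01  1.33]
[-0.00162092  0.13770033] [-0.00184898  0.13776576]
```

The lid plane's slope is -0.0016 against -0.0018 at the start, and the bar is at its stop, so the lid is shut. Release and withdraw upward.

Request:
drive_tool --plan "-0.6 0 0 0 0 0 0;0.2 0 0 0 0 0 0;1 0 0 0 0 0 0;1 0 0 0 0 0 0;1 0 -30 0 0 0 0;1 0 -45 0 0 0 0;1 -20 -20 0 0 0 0;1 0 0 0 0 0 0"

```text
clock: 21.1
tcp_pos: [0.4654, 0.026, 0.2271]
orientation: [-0.705, 0.706, 0.047, -0.046]
wrist_force: [0.8, -0.7, 0.2]
finger_gap: 0.0853
```

```bash
python3 -c "
from h import *
bar()
p,d,c=shot('scene','s5'); W=cloud(d,c); P=W.reshape(-1,3); P=P[~np.isnan(P[:,0])]
r=np.array([[np.cos(PSI),-np.sin(PSI)],[np.sin(PSI),np.cos(PSI)]]); b=(P[:,:2]-C)@r
k=(abs(b[:,0])<.085)&(abs(b[:,1])<.11)&(P[:,2]>.11)&(P[:,2]<.3)
print(np.polyfit(b[k,0],P[k,2],1))
p,d,c=shot('wrist','w11'); 
print(proj(b2w(-.194,.06,.119),c),proj(b2w(-.194,-.06,.119),c))
q=np.load('pics/s5.npz')['p']
cv2.imwrite('pics/j11.png',np.hstack([cv2.resize(q,(400,300)),cv2.resize(p,(400,300))])[:,:,::-1])
"
```

```text
bar z 0.2241 pedal~ -1.221 bin x -0.2094 ideal x -0.1
t 21.1 grasp [465.4  26.  224.1] world dmm [  15.2    2.4 -105.1] tool shift [ 15.2 105.1   0.5] turn [0.09 0.16 0.08] F [ 0.8 -0.7  0.2] gap 0.0853 j [-0.12  0.11 -0.27  1.18 -0.    1.32]
[-0.00271373  0.13776109]
(np.float64(342.4438045318877), np.float64(163.520493570991), np.float64(0.2241171897625911)) (np.float64(338.3071100211865), np.float64(330.52583302932595), np.float64(0.26326102162066095))
```

View pics/j11.png

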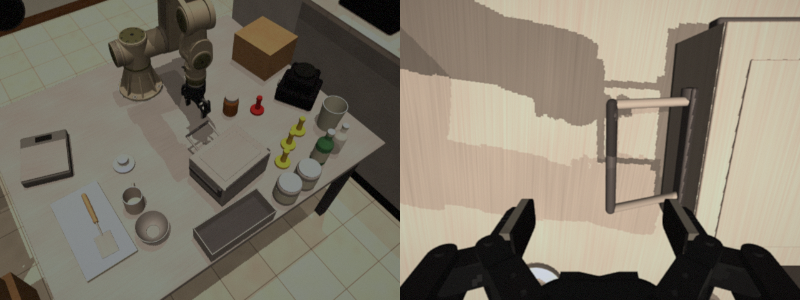

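The lid is shut, the bar is at its rest place (columns about 338–342, as predicted), and the gripper is clear. Handing in.

```bash
python3 -c "
from h import *
print(job.hand_in())"
```

```text
the job is handed in; nothing more can be done
None
```

I pressed the pedal down, set the meat pounder upright on the bin floor beside the pastry cutter, and eased the pedal back up until the lid shut. The job was handed in at about 21 s; the hand-in reports no verdict.

- **Opening:** I pinched the bar and pressed it right down. The lid measured about 1.96 rad open and stayed open after I let go.
- **Placing:** I lowered the grey steel pounder, gripped by its handle, until it touched the floor. Several small downward steps near the floor changed neither height nor wrist force, so I pressed a little harder. The wrist force then peaked at about 45 N, under the 120 N limit. After release the wrist picture showed it standing upright about 50 mm to the +y side of the middle, with the cutter in its place. I could not see inside again once the lid was shut.
- **Closing:** I raised the bar at about 40 mm/s, well under the 130 mm/s slam limit, until it reached its stop.
- **Last checks:**
  - The lid plane's slope was -0.0027, against -0.0018 at the start, so it is shut within measurement noise.
  - The bar was at its rest position in the wrist picture, and the gripper was open and clear.
  - In the last scene picture the bystanders look unmoved; I judged this by eye and did not measure it.
- **Disagreement:** With the bar gripped at its stop, its measured height was about 3 mm above the stated rest height. The finger opening also read about 9 mm on the 12 mm bar.

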